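# Build up a machine foot: rubber pad, steel disc and bearing on the base plate

### The arm

A 6-joint arm with a two-finger parallel gripper is mounted at the origin on a cart in front of the work surface, level with it; the furniture and walls round the work are solid. World frame = base frame: x ahead of the robot, y to its left, z up, the work surface at z = 0. Lengths are in m, angles in degrees, forces in N, time in s.
With the tool pointing down it reaches from about 0.35 to 0.875 m from the base axis. Payload 4.2 kg.
Tool frame: the origin (TCP) lies between the finger pads; the fingertips stand 11 mm ahead of it and the grasp point (between the pads) lies 8 mm behind it; z points along the fingers, y is the direction in which the jaws open and shut (so a half turn about z gives the same grasp; the last joint's range is limited). The gripper opens to 87 mm and grips with 3 to 60 N. Pads are 19 mm wide; open, the fingers measure 117 mm over their backs; the gripper's body (75 mm by 190 mm) begins 51 mm behind the grasp point.
Start: joints at [90.905, 22.042, 0.453, 0, -68.411, -14.817], TCP at [0.15, 0.607, 0.234] pointing down, gripper open.
Joint ranges: [-179.83, 179.83], [-69.29, 118.12], [-61.27, 80.66], [-181.25, 117.63], [-171.15, -9.14], [-177.46, 177.46]. Speed limits (degrees/s): [159.86, 159.86, 180, 180, 180, 180].

### API

Orientations are given as a 3x3 rotation matrix whose columns are the frame's x, y, z axes.
In Python, from station import sense, capture, get_calibration, finish_job, search_frame, cut_out gives the robot as it stands.
- The arm moves only by the tool arm_command, never from a script. Its argument "rows" is a list of rows, each an object with "fingers": the opening in per cent of the stroke, from 0 (shut) to 100 (fully open); "travel": the shift along the tool's x, y, z in cm, a list of three; "roll": the turn about the tool's z in degrees. A call has 1 to 10 rows; each row is the pose to reach, as a shift and turn from the pose commanded when the call began, along the tool's axes at that moment; what a row does not reach only later rows make up. A row lasts 1/10 s, in which the tool goes at most 50 mm and 8.59 degrees, less where a joint would pass 70% of its speed; a pose out of reach is approached as far as the arm can. A call with a gripper value outside its range is refused whole. The fingers move at their own pace and stop on an object; the grip force is fixed at half the most. Time passes only in rows, so rows that repeat a pose let the fingers close. It gives the time, the measured TCP pose, the force and the opening at its end, in the units of the state.
- sense(): the state, without advancing time (a new reading comes with each control period).
- capture(name): name is "scene" or "side" or "wrist"; returns (picture, depth): 400x640x3 uint8, red, green, blue; 400x640 float32, m along the optical axis (not along the pixel's ray), 0 where there is no reading.
- get_calibration(name): a dict with "fov_y" (degrees; the focal length in pixels is half the picture's height over the tangent of half this angle, whatever the lens; pixels are square), "cx", "cy" (the principal point, pixels), "origin" and "attitude" of the camera in the world; the wrist camera has in their place "mount" (4x4, takes a point from camera to tool coordinates, whose origin is the TCP and whose axes are the flange's). Camera axes: x right, y down, z forward; pixel columns grow to the right and rows downward; lengths in m; the calibration is good to about 2 mm. A picture is of the moment at which its call begins: read the wrist's pose just before it. get_calibration takes no time and is no camera call.
- finish_job(): hands the job in, once; it reports no verdict.
Trained networks look in the newest picture that a camera, given by its name, has taken for a name from the list of things; names that differ only in an ending like _2 or _b are one class to them, and where a whole thing is asked for, a point or a joint stands for the part that bears it (a point fixed in the world has none). Each returns a list of dicts, best first, with "p" (0 to 1); they miss things now and then, are a little off and sometimes report something else, mostly with a low value. They report only what shows in the picture. A call takes as long as a camera call. They do not tell look-alikes from the thing itself.
- search_frame(camera, label): "position" ([x, y, z] in m, in world coordinates, good to about 4 mm: the middle of the surface that is visible of it).
- cut_out(camera, label): "mask" (400x640 bool, what is visible of it).
The state is a dict: "time_s": time; "joints": joint angles; "joint_velocities": joint speeds; "effort": joint torques, N m; "tcp_pos": TCP position; "ee_rot": TCP orientation; "wrist_force": force on the tool from outside, world axes, zero at the start; "moment": the same for the moment, N m; "gripper_width": opening from 0.0 (shut) to 1.0 (fully open).
Only numpy, scipy, OpenCV 4.12 (cv2) and the standard library are available. Lean on these libraries where they do the work, as an engineer would, in place of code of your own. Each camera call takes 0.05 s, during which the arm holds its last target. There are 200 camera calls.

### The job

Build up the machine foot on the square steel base plate: first the square rubber pad, squared up with the plate, then the steel disc, then the ball bearing on top, each layer lying flat and centred over the middle of the plate. The bearing has been left lying on the pad, so put it aside first. Leave everything else on the table where it is.

Things in the scene. Friction and masses are not known exactly. Their poses are not given: they have to be found in the camera images.
- base_plate: square bare-steel plate 100 x 100 x 12 mm, bolted to the table, with a screw near each corner and a scribed 62 mm square round its centre; origin at the centre of its underside, on the table; x and y along its edges, z up
- plate_top (a point): centre of the base plate's upper face, 12 mm above the table; axes as the plate's
- rubber_pad: loose square dark rubber pad 60 x 60 x 20 mm with crossed grooves, 0.1 kg, lying on the table; origin at the centre of its underside; x and y along its edges, z up; either way up or a quarter turn is the same part
- steel_disc: loose bare-steel disc, 56 mm in diameter, 12 mm thick, with a 13 mm hole through its middle, 0.2 kg, lying on the table; origin at the centre of its underside, z along its axis, up
- bearing: loose steel ball bearing, a ring 47 mm in outer diameter, 14 mm thick, bore about 20 mm, lying flat on the rubber pad at the start; origin at the centre of its underside, z along its axis, up
- wood_block: bystander: wooden block, 70 (x) x 90 (y) x 60 mm high, beside the rubber pad; origin at the centre of its underside
- nut: bystander: steel hexagon nut, 29 x 33 x 16 mm high, beside the rubber pad; origin at the centre of its underside
- tape_roll: bystander: black roll of tape lying flat, 55 mm in diameter, 19 mm high, beside the steel disc; origin at the centre of its underside
- bolt: bystander: rusty bolt lying along its own y, 25 (x) x 81 (y) x 22 mm high, beside the steel disc; origin at the centre of its underside
- white_jug: bystander: empty white plastic jug, 59 (x) x 89 (y) x 150 mm high, standing behind the base plate; origin at the centre of its underside
- stop_valve: bystander: brass stop valve, 64 (x) x 60 (y) x 36 mm high, in front of the base plate; origin at the centre of its underside
- small_spanner: bystander: thin steel spanner, lying along its own y, 28 (x) x 143 (y) x 5 mm high, right of the table's middle; origin at the centre of its underside
Not all that is in view belongs to the job. Leave any brown or purple look-alike of the bearing alone.

How it is judged (in metres and radians):
At the end, for the whole second after the job is handed in: From the plate up lie pad, disc and bearing: each centre within 7 mm horizontally of the plate's, at its stack height within 3 mm, flat within 0.08 rad, at rest; pad edges within 0.12 rad of parallel to the plate's; every bystander within 25 mm of its start (horizontal distance between each of rubber_pad, steel_disc, bearing and plate_top below 0.007 m and linear speed of each of rubber_pad, steel_disc, bearing below 0.02 m/s and ((z of rubber_pad in the frame of plate_top between -0.003 and 0.003 m and angle between rubber_pad's own z axis and vertical below 0.08 rad) or (z of rubber_pad in the frame of plate_top between 0.017 and 0.023 m and angle between rubber_pad's own z axis and vertical above 3.0616 rad)) and (angle between the x axis of rubber_pad and the x axis of base_plate, either way round below 0.12 rad or angle between the x axis of rubber_pad and the y axis of base_plate, either way round below 0.12 rad) and ((z of steel_disc in the frame of plate_top between 0.017 and 0.023 m and angle between steel_disc's own z axis and vertical below 0.08 rad) or (z of steel_disc in the frame of plate_top between 0.029 and 0.035 m and angle between steel_disc's own z axis and vertical above 3.0616 rad)) and ((z of bearing in the frame of plate_top between 0.029 and 0.035 m and angle between bearing's own z axis and vertical below 0.08 rad) or (z of bearing in the frame of plate_top between 0.043 and 0.049 m and angle between bearing's own z axis and vertical above 3.0616 rad)) and distance of each of wood_block, nut, tape_roll, bolt, white_jug, stop_valve, small_spanner from where it was at the start of the episode below 0.025 m); the robot touches nothing.
It fails at once if a bystander (block, nut, tape roll, bolt, jug, valve or spanner) is moved more than 25 mm from its place (distance of any of wood_block, nut, tape_roll, bolt, white_jug, stop_valve, small_spanner from where it was at the start of the episode above 0.025 m).
It also fails if it takes over 72 s, if anything falls off the work surface, if the arm or the gripper's body presses on something with over 40 N, if the wrist force passes 120 N, or if a joint passes its speed limit or range.

## Working session

There is one attempt and no reset: what is moved stays moved. The work goes in short steps, Python scripts to look and compute and a tool call to move; the robot and the scene stay as the last step left them, time stands still between calls to the robot, and variables do not carry over. Pictures are saved under pics/ and viewed, about 8 in all and at most 12, crops included, and the job is handed in when it is done.

Besides the shell and the picture viewer there is one more tool, called after "Request:" by a JSON object that holds its "api" and its "payload". arm_command: Moves the arm, as the interface text tells. Its arguments: {"type":"object","properties":{"rows":{"type":"array","items":{"type":"object","properties":{"fingers":{"type":"number"},"travel":{"type":"array","items":{"type":"number"}},"roll":{"type":"number"}}}}},"required":["rows"]}

```bash
mkdir -p pics; ls; cat > h.py <<'E'
import numpy as np, cv2
from station import *
L=["base_plate","rubber_pad","steel_disc","bearing","wood_block","nut","tape_roll","bolt","white_jug","stop_valve","small_spanner"]
def cam(n,s=None):
    c=get_calibration(n); f=200/np.tan(np.radians(c["fov_y"])/2)
    if "mount" in c:
        s=s or sense(); T=np.eye(4);T[:3,:3]=s["ee_rot"];T[:3,3]=s["tcp_pos"];T=T@np.array(c["mount"])
        return f,c["cx"],c["cy"],T[:3,:3],T[:3,3]
    return f,c["cx"],c["cy"],np.array(c["attitude"]),np.array(c["origin"])
def pts(K,d):
    f,cx,cy,R,o=K; v,u=np.mgrid[:400,:640]
    return np.stack([(u-cx)/f*d,(v-cy)/f*d,d],-1)@R.T+o
def proj(K,p):
    f,cx,cy,R,o=K; q=(np.array(p)-o)@R; return q[...,0]/q[...,2]*f+cx,q[...,1]/q[...,2]*f+cy
def save(n,p,sc=1):
    cv2.imwrite("pics/"+n+".png",cv2.resize(p[:,:,::-1],None,fx=sc,fy=sc,interpolation=cv2.INTER_CUBIC))
E
python3 - <<'E'
from h import *
print(sense())
for n in ["scene","side"]:
    print(n,get_calibration(n))
    p,d=capture(n); save(n+"0",p,1.25)
    for l in L:
        r=search_frame(n,l)
        for q in r[:3]:
            print(l,round(q["p"],2),np.round(q["position"],3),np.round(proj(cam(n),q["position"])))
print(get_calibration("wrist"))
E
```

```text
pics
{'time_s': 0.0, 'joints': array([ 9.09050532e+01,  2.20898994e+01,  3.79024603e-01, -2.95451470e-02,
       -6.84104711e+01, -1.48169059e+01]), 'joint_velocities': array([-0.00739324, -0.07481196, -0.04479112, -0.06802266, -0.03432459,
       -0.11307918]), 'effort': array([-7.60538956e-05, -3.90659881e+01,  1.87401474e+01,  4.21971560e+00,
        1.10499712e-02, -1.87554238e-04]), 'tcp_pos': array([0.15010329, 0.60610567, 0.23246206]), 'ee_rot': array([[ 9.70621024e-01, -2.40613026e-01, -4.45971173e-04],
       [-2.40613426e-01, -9.70618701e-01, -2.12514654e-03],
       [ 7.84699785e-05,  2.17001856e-03, -9.99997642e-01]]), 'wrist_force': array([ 0.63259952, -0.81815966, -0.00197916]), 'moment': array([-0.01498134,  0.04376359, -0.01570836]), 'gripper_width': 1.0008837654743947}
scene {'fov_y': 53.73326278687235, 'cx': 319.1637017552396, 'cy': 197.31503853661025, 'origin': array([0.10357916, 0.60284813, 0.71865076]), 'attitude': array([[-0.86401525, -0.32954093,  0.38063161],
       [-0.50326544,  0.58662989, -0.63449922],
       [-0.01419641, -0.73977574, -0.67270374]])}
base
[... 1675 characters left out ...]
8 0.041 0.017] [348. 185.]
tape_roll 0.28 [ 0.46  -0.049  0.022] [313. 208.]
bolt 0.71 [ 0.459 -0.053  0.021] [313. 209.]
white_jug 0.89 [0.57  0.183 0.101] [339. 133.]
stop_valve 0.84 [0.387 0.167 0.021] [278. 164.]
small_spanner 0.59 [ 0.521 -0.125  0.004] [342. 231.]
{'fov_y': 71.3297331761121, 'cx': 320.74235652881947, 'cy': 195.2998661031345, 'mount': array([[-9.39981658e-04, -9.70624380e-01, -2.40598064e-01,
         6.47274972e-02],
       [ 9.99999496e-01, -9.96982845e-04,  1.15190752e-04,
        -3.13321837e-04],
       [-3.51679095e-04, -2.40597835e-01,  9.70624829e-01,
        -1.51812069e-01],
       [ 0.00000000e+00,  0.00000000e+00,  0.00000000e+00,
         1.00000000e+00]])}
```

View pics/side0.png

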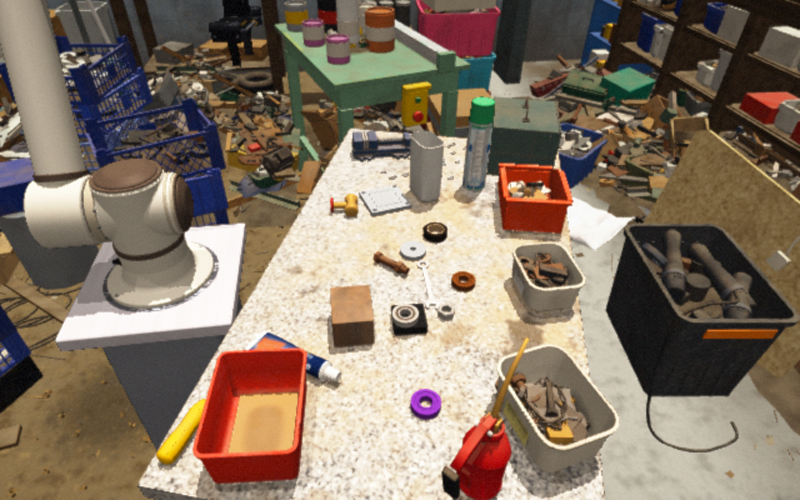

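View pics/scene0.png

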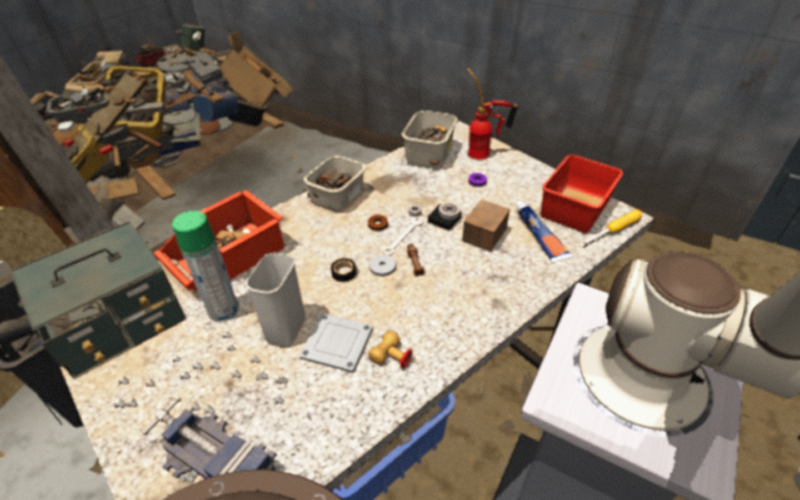

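The real bearing, a steel ring on the dark square pad, is at side px (406,317). The brown ring at (463,281) and the purple one at (425,403) are look-alikes. The plate is at (385,200), the disc at (412,250), the tape roll at (435,232), the nut at (446,311) and the block at (352,315). I'll move over the plate first for a wrist view.

Request:
{"api": "arm_command", "payload": {"rows": [{"fingers":100,"travel":[4,3,-0.6],"roll":0},{"fingers":100,"travel":[8,6,-1.2],"roll":0},{"fingers":100,"travel":[12,9,-1.8],"roll":0},{"fingers":100,"travel":[16,12,-2],"roll":0},{"fingers":100,"travel":[20,15,-2],"roll":0},{"fingers":100,"travel":[24,18,-2],"roll":0},{"fingers":100,"travel":[28,21,-2],"roll":0},{"fingers":100,"travel":[32,24,-2],"roll":0},{"fingers":100,"travel":[36,27,-2],"roll":0},{"fingers":100,"travel":[39,30,-2],"roll":0}]}}

```text
time_s: 2.2
tcp_pos: [0.4581, 0.2199, 0.2538]
ee_rot: [[0.971, -0.241, 0.001], [-0.241, -0.971, 0.0], [0.001, -0.001, -1.0]]
wrist_force: [0.9, 0.1, -0.2]
gripper_width: 1.001
```

Request:
{"api": "arm_command", "payload": {"rows": [{"fingers":100,"travel":[1,1,0],"roll":0},{"fingers":100,"travel":[1,1,0],"roll":0},{"fingers":100,"travel":[1,1,0],"roll":0}]}}

```text
time_s: 2.5
tcp_pos: [0.4639, 0.2099, 0.2536]
ee_rot: [[0.971, -0.241, 0.0], [-0.241, -0.971, 0.0], [-0.0, -0.0, -1.0]]
wrist_force: [-0.3, 0.5, 0.6]
gripper_width: 0.995
```

```bash
python3 - <<'E'
from h import *
s=sense();print(s["time_s"],s["tcp_pos"],s["joints"],s["ee_rot"][:,0])
K=cam("wrist",s); p,d=capture("wrist"); save("w1",p,1.25)
P=pts(K,d); np.savez("w1.npz",p=p,P=P)
for l in ["base_plate","white_jug","stop_valve"]:
    for q in search_frame("wrist",l)[:2]: print(l,q["p"],q["position"],proj(K,q["position"]))
for q in cut_out("wrist","base_plate")[:2]:
    m=q["mask"]; Q=P[m&(d>0)]; print(q["p"],m.sum(),np.median(Q,0),np.percentile(Q,[2,98],axis=0))
    up=m&(abs(P[...,2]-np.median(Q[:,2]))<.006); X=P[up][:,:2].astype(np.float32)
    print(cv2.minAreaRect(X*1000))
    print("table z", np.percentile(P[d>0][:,2],[5,25,50]))
E
```

```text
2.5 [0.46386499 0.20985069 0.25356318] [ 4.26272897e+01  9.83820919e+00 -1.36532116e+01 -1.29294584e-02
 -6.64955414e+01  3.34504996e+01] [ 9.70601632e-01 -2.40691647e-01 -4.72536673e-05]
base_plate 0.74 [0.4831, 0.2017, 0.0168] (np.float64(323.3092232239713), np.float64(158.85893864066088))
white_jug 0.65 [0.597, 0.2306, 0.0989] (np.float64(269.5757691984363), np.float64(65.92785532869692))
stop_valve 0.55 [0.396, 0.1767, 0.023] (np.float64(354.7406493396531), np.float64(214.05466895913924))
0.72 5066 [0.48077516 0.20116037 0.01265157] [[0.42821005 0.15152958 0.00982306]
 [0.52946524 0.2530678  0.01433391]]
((477.701171875, 201.71539306640625), (100.31902313232422, 100.0467529296875), 12.747442245483398)
table z [-0.49495984  0.00062471  0.00834379]
```

View pics/w1.png

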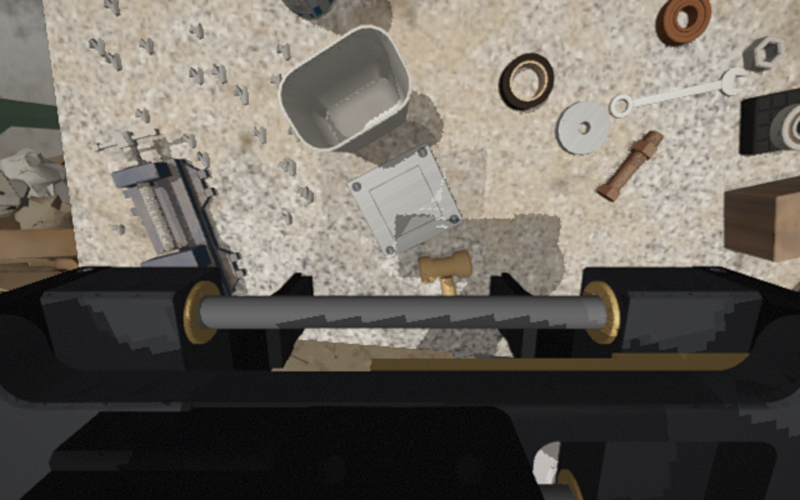

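```bash
python3 - <<'E'
from h import *
z=np.load("w1.npz");P=z["P"]
import os
m=cut_out("wrist","base_plate")[0]["mask"]
# ray-plane intersection at z=.012 for mask contour -> independent of depth noise
s=sense();K=cam("wrist",s);f,cx,cy,R,o=K
c=max(cv2.findContours(m.astype(np.uint8),0,1)[0],key=cv2.contourArea)[:,0,:].astype(float)
r=np.c_[(c[:,0]-cx)/f,(c[:,1]-cy)/f,np.ones(len(c))]@R.T
X=(o+r*((.012-o[2])/r[:,2:]))[:,:2]*1000
print(cv2.minAreaRect(X.astype(np.float32)), X.mean(0))
print(np.round(cv2.approxPolyDP(c.astype(np.float32)[:,None],5,True)[:,0]*1.25))
E
```

```text
((477.98211669921875, 202.86097717285156), (100.98894500732422, 102.6741714477539), 12.665196418762207) [479.31803789 201.64909507]
[[425. 141.]
 [346. 184.]
 [385. 256.]
 [461. 221.]]
```

The wrist view shows the plate with corners at (425,146), (350,184), (388,255) and (461,221), about 12.7° off axis. The disc is at (583,127), the valve sits just in front of the plate and the jug behind it. Next I'll move to the pad.

Request:
{"api": "arm_command", "payload": {"rows": [{"fingers":100,"travel":[0.6,4,0],"roll":0},{"fingers":100,"travel":[1.2,8,0],"roll":0},{"fingers":100,"travel":[1.8,12,0],"roll":0},{"fingers":100,"travel":[2.5,16,0],"roll":0},{"fingers":100,"travel":[3.1,20,0.5],"roll":0},{"fingers":100,"travel":[3.8,24,1],"roll":0},{"fingers":100,"travel":[4.5,28,1.5],"roll":0},{"fingers":100,"travel":[5.2,32,2],"roll":0},{"fingers":100,"travel":[6,36,2.5],"roll":0},{"fingers":100,"travel":[6,37.5,3],"roll":0}]}}

```text
time_s: 3.8
tcp_pos: [0.432, -0.171, 0.2234]
ee_rot: [[0.97, -0.242, 0.0], [-0.242, -0.97, -0.0], [0.0, 0.0, -1.0]]
wrist_force: [0.7, 0.6, 0.1]
gripper_width: 1.002
```

Request:
{"api": "arm_command", "payload": {"rows": [{"fingers":100,"travel":[0,0,0],"roll":0},{"fingers":100,"travel":[0,0,0],"roll":0},{"fingers":100,"travel":[0,0,0],"roll":0}]}}

```text
time_s: 4.1
tcp_pos: [0.4325, -0.168, 0.2239]
ee_rot: [[0.971, -0.239, 0.001], [-0.239, -0.971, -0.0], [0.001, -0.0, -1.0]]
wrist_force: [0.3, -1.0, -0.3]
gripper_width: 1.005
```

```bash
cat >> h.py <<'E'
def planeXY(K,c,z):
    f,cx,cy,R,o=K; c=np.asarray(c,float)
    r=np.c_[(c[:,0]-cx)/f,(c[:,1]-cy)/f,np.ones(len(c))]@R.T
    return (o+r*((z-o[2])/r[:,2:]))[:,:2]
def look(cam_,items,name=None,sc=1.25):
    s=sense(); K=cam(cam_,s); p,d=capture(cam_); P=pts(K,d)
    print("t",s["time_s"],"tcp",np.round(s["tcp_pos"],4),"j6",s["joints"][5].round(1),"xyaw",np.degrees(np.arctan2(s["ee_rot"][1,0],s["ee_rot"][0,0])).round(2))
    if name: save(name,p,sc)
    for l,z in items:
        for q in cut_out(cam_,l)[:3]:
            m=q["mask"]; Q=P[m&(d>0)]
            if len(Q)<30: continue
            c=np.concatenate(cv2.findContours(m.astype(np.uint8),0,1)[0])[:,0,:]
            X=planeXY(K,c,z)*1000
            rc=cv2.minAreaRect(X.astype(np.float32)); ci=cv2.minEnclosingCircle(X.astype(np.float32))
            tp=m&(d>0)&(abs(P[...,2]-z)<.004); rt=cv2.minAreaRect((P[tp][:,:2]*1000).astype(np.float32)) if tp.sum()>20 else None
            print(l,round(q["p"],2),"px",c.mean(0).round(),"zmed",np.percentile(Q[:,2],[10,50,90]).round(4),"\n  contour",np.round(rc[0],1),np.round(rc[1],1),round(rc[2],1),"circ",np.round(ci[0],1),round(ci[1],1),"\n  depthtop",rt and (np.round(rt[0],1),np.round(rt[1],1),round(rt[2],1)))
    return s,K,p,d,P
E
python3 - <<'E'
from h import *
s,K,p,d,P=look("wrist",[("rubber_pad",.02),("bearing",.034),("nut",.016),("wood_block",.06),("steel_disc",.012)],"w2")
E
```

```text
t 4.1 tcp [ 0.4325 -0.168   0.2239] j6 77.3 xyaw -13.82
rubber_pad 0.87 px [339. 143.] zmed [0.0195 0.0207 0.0217] 
  contour [ 466.9 -203.4] [59. 59.] 87.1 circ [ 466.7 -203.7] 39.8 
  depthtop (array([ 466.8, -203.6]), array([59.4, 59.2]), 87.1)
rubber_pad 0.58 px [356. 214.] zmed [0.0269 0.0603 0.0614] 
  contour [ 377.5 -203.6] [103.3  68.2] 76.1 circ [ 371.  -200.1] 54.5 
  depthtop (array([ 400.7, -200.1]), array([87.7,  1.1]), 88.6)
bearing 0.85 px [247.  61.] zmed [0.0111 0.0141 0.0154] 
  contour [ 584.5 -119.7] [46.1 43.6] 54.0 circ [ 584.5 -119.9] 23.4 
  depthtop None
bearing 0.84 px [349. 151.] zmed [0.0323 0.0342 0.0354] 
  contour [ 457.7 -210.6] [46.2 47.1] 76.6 circ [ 458.8 -210. ] 24.4 
  depthtop (array([ 458.7, -210.4]), array([46. , 45.7]), 33.4)
bearing 0.56 px [479. 114.] zmed [0.0072 0.0141 0.0154] 
  contour [ 464.1 -367.6] [49.5 43. ] 76.1 circ [ 464.6 -367.7] 24.8 
  depthtop None
nut 0.77 px [320.  90.] zmed [0.0064 0.0162 0.0174] 
  contour [ 537.7 -192.8] [29.1 30.8] 29.8 circ [ 537.4 -193.1] 15.9 
  depthtop (array([ 537.7, -192.7]), array([28.6, 30.8]), 38.7)
wood_block 0.56 px [356. 214.] zmed [0.0288 0.0603 0.0614] 
  contour [ 385.4 -200. ] [90.  60.4] 86.8 circ [ 388.5 -199.9] 47.0 
  depthtop (array([ 378. , -199.8]), array([89.9, 47. ]), 88.0)
wood_block 0.27 px [227. 181.] zmed [0.016  0.0201 0.0237] 
  contour [462.5 -63.9] [21.  73.3] 44.4 circ [463.3 -63.1] 36.7 
  depthtop None
steel_disc 0.83 px [184. 149.] zmed [0.0082 0.0124 0.0135] 
  contour [509.2  -4.5] [59.6 55. ] 76.1 circ [510.1  -4.7] 29.9 
  depthtop (array([510. ,  -3.4]), array([55.7, 53.9]), 76.0)
steel_disc 0.2 px [320.  90.] zmed [0.0099 0.0163 0.0175] 
  contour [ 537.6 -192.8] [32.5 28.7] 5.0 circ [ 537.6 -192.6] 16.3 
  depthtop (array([ 537.3, -192.9]), array([31., 28.]), 6.5)
```

View pics/w2.png

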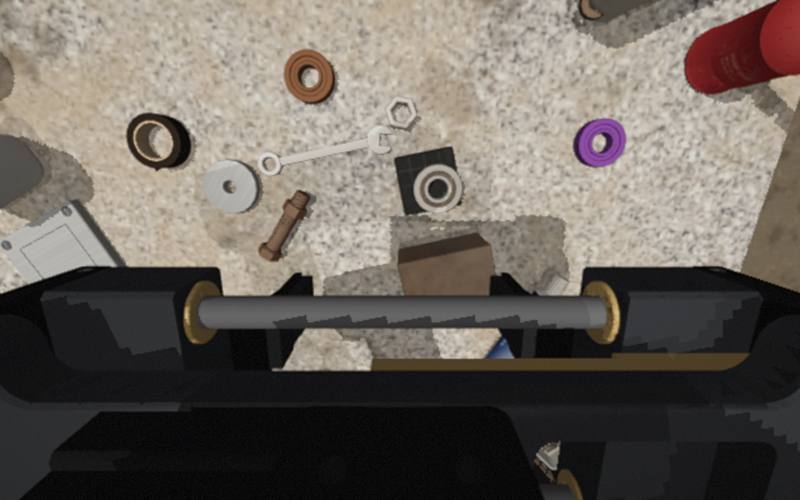

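In this wrist view the pad is at (427,180) and the steel bearing on it at (437,188). The brown ring at (309,76) and the purple one at (601,143) lie on the bare table, so they are the look-alikes. The nut is at (401,112) and the block just below the pad. I'll make one enlarged crop to confirm the bearing while descending towards it.

Request:
{"api": "arm_command", "payload": {"rows": [{"fingers":100,"travel":[1.5,1.5,3],"roll":0},{"fingers":100,"travel":[3.5,3.5,7],"roll":0},{"fingers":100,"travel":[3.5,3.5,11],"roll":0},{"fingers":100,"travel":[3.5,3.5,13],"roll":0},{"fingers":100,"travel":[3.5,3.5,13],"roll":0},{"fingers":100,"travel":[3.5,3.5,13],"roll":0}]}}

```text
time_s: 5.0
tcp_pos: [0.4583, -0.2113, 0.0941]
ee_rot: [[0.971, -0.24, 0.0], [-0.24, -0.971, -0.001], [0.001, 0.0, -1.0]]
wrist_force: [1.3, 0.4, -0.5]
gripper_width: 1.002
```

```bash
python3 - <<'E'
from h import *
s,K,p,d,P=look("wrist",[("bearing",.034),("rubber_pad",.02)])
save("w3",p[60:330,140:500],2)
E
```

```text
t 5.0 tcp [ 0.4583 -0.2113  0.0941] j6 82.4 xyaw -13.86
bearing 0.79 px [162.  72.] zmed [0.0072 0.014  0.0152] 
  contour [ 583.4 -126.9] [47.  42.8] 68.6 circ [ 583.3 -126.7] 23.8 
  depthtop None
bearing 0.72 px [516. 150.] zmed [0.0066 0.014  0.0153] 
  contour [ 467.8 -364.7] [49.3 41.9] 76.1 circ [ 469.  -365.1] 24.8 
  depthtop None
bearing 0.69 px [320. 208.] zmed [0.0324 0.0342 0.0352] 
  contour [ 460.5 -211. ] [46.1 46.2] 76.1 circ [ 459.9 -210.7] 24.4 
  depthtop (array([ 459.8, -210.8]), array([46.2, 45. ]), 77.0)
rubber_pad 0.85 px [306. 192.] zmed [0.019  0.0205 0.0215] 
  contour [ 468.4 -203.7] [59.9 61.5] 87.5 circ [ 467.9 -203.8] 40.9 
  depthtop (array([ 467.2, -203.5]), array([60.1, 59.8]), 87.1)
```

View pics/w3.png

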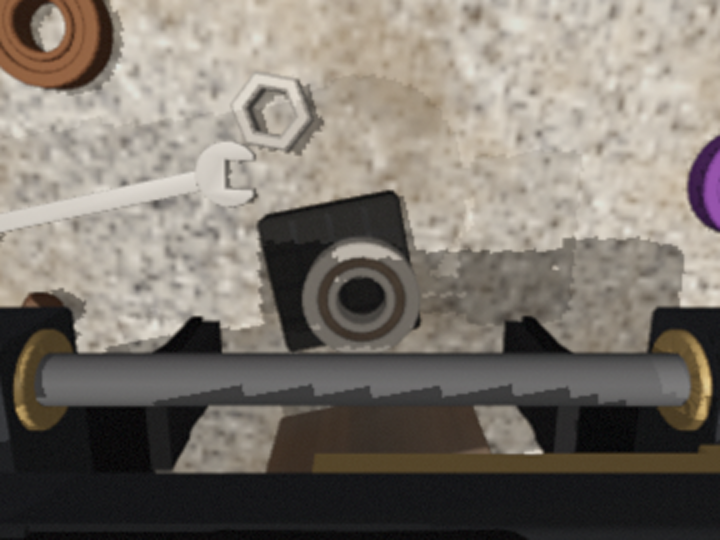

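The crop confirms it: the steel ring at (360,295) is on the dark pad. I'll grasp it now.

Request:
{"api": "arm_command", "payload": {"rows": [{"fingers":100,"travel":[0.1,0,3],"roll":0},{"fingers":100,"travel":[0.1,0,5],"roll":0},{"fingers":100,"travel":[0.1,0,6],"roll":0},{"fingers":100,"travel":[0.1,0,6],"roll":0},{"fingers":0,"travel":[0.1,0,6],"roll":0},{"fingers":0,"travel":[0.1,0,6],"roll":0},{"fingers":0,"travel":[0.1,0,6],"roll":0},{"fingers":0,"travel":[0.1,0,6],"roll":0},{"fingers":0,"travel":[0.1,0,6],"roll":0},{"fingers":0,"travel":[0.1,0,6],"roll":0}]}}

```text
time_s: 6.15
tcp_pos: [0.4586, -0.2115, 0.0337]
ee_rot: [[0.971, -0.24, 0.0], [-0.24, -0.971, -0.0], [0.0, -0.0, -1.0]]
wrist_force: [0.2, 0.9, -0.3]
gripper_width: 0.539
```

Request:
{"api": "arm_command", "payload": {"rows": [{"fingers":0,"travel":[0,0,-3],"roll":0},{"fingers":0,"travel":[0,0,-7],"roll":0},{"fingers":0,"travel":[-1,-3,-9],"roll":0},{"fingers":0,"travel":[-3,-7,-9],"roll":0},{"fingers":0,"travel":[-5,-11,-9],"roll":0},{"fingers":0,"travel":[-7,-15,-9],"roll":0},{"fingers":0,"travel":[-9,-19,-9],"roll":0},{"fingers":0,"travel":[-11,-23,-8],"roll":0},{"fingers":0,"travel":[-12,-25,-6],"roll":0},{"fingers":0,"travel":[-12,-25,-2],"roll":0}]}}

```text
time_s: 7.15
tcp_pos: [0.4045, 0.0639, 0.0552]
ee_rot: [[0.972, -0.235, 0.008], [-0.235, -0.972, 0.005], [0.007, -0.007, -1.0]]
wrist_force: [1.2, 0.7, -1.5]
gripper_width: 0.52
```

Request:
{"api": "arm_command", "payload": {"rows": [{"fingers":0,"travel":[0,0,2],"roll":0},{"fingers":0,"travel":[0,0,3.7],"roll":0},{"fingers":0,"travel":[0,0,3.9],"roll":0},{"fingers":0,"travel":[0,0,3.9],"roll":0}]}}

```text
time_s: 7.55
tcp_pos: [0.402, 0.0599, 0.0144]
ee_rot: [[0.971, -0.24, -0.001], [-0.24, -0.971, -0.001], [-0.001, 0.001, -1.0]]
wrist_force: [0.8, -0.1, -1.2]
gripper_width: 0.519
```

Request:
{"api": "arm_command", "payload": {"rows": [{"fingers":100,"travel":[0,0,0],"roll":0},{"fingers":100,"travel":[0,0,0],"roll":0},{"fingers":100,"travel":[0,0,0],"roll":0},{"fingers":100,"travel":[0,0,-4],"roll":0},{"fingers":100,"travel":[0,0,-8],"roll":0},{"fingers":100,"travel":[2,3,-10.5],"roll":-5},{"fingers":100,"travel":[4,7,-10.5],"roll":-11},{"fingers":100,"travel":[6,11,-10.5],"roll":-11},{"fingers":100,"travel":[8,15,-10.5],"roll":-11},{"fingers":100,"travel":[10,19,-10.5],"roll":-11}]}}

```text
time_s: 8.55
tcp_pos: [0.4538, -0.1503, 0.1204]
ee_rot: [[0.999, -0.051, 0.002], [-0.051, -0.999, 0.0], [0.002, -0.0, -1.0]]
wrist_force: [0.6, 1.1, -0.1]
gripper_width: 1.001
```

Request:
{"api": "arm_command", "payload": {"rows": [{"fingers":100,"travel":[1.6,5.4,0],"roll":0},{"fingers":100,"travel":[1.6,5.4,0],"roll":0},{"fingers":100,"travel":[1.6,5.4,0],"roll":0},{"fingers":100,"travel":[1.6,5.4,0],"roll":0}]}}

```text
time_s: 8.95
tcp_pos: [0.4662, -0.2027, 0.1196]
ee_rot: [[0.999, -0.051, -0.0], [-0.051, -0.999, 0.0], [-0.001, -0.0, -1.0]]
wrist_force: [-0.0, 0.4, -0.3]
gripper_width: 0.999
```

```bash
python3 - <<'E'
from h import *
s,K,p,d,P=look("wrist",[("rubber_pad",.02)])
a=cam("side");p,d=capture("side");
for q in search_frame("side","bearing"): print(q["p"],q["position"])
E
```

```text
t 8.95 tcp [ 0.4662 -0.2027  0.1196] j6 92.3 xyaw -2.92
rubber_pad 0.79 px [323. 195.] zmed [0.0195 0.0206 0.0215] 
  contour [ 468.8 -204. ] [60.  61.2] 87.2 circ [ 467.4 -204.4] 40.2 
  depthtop (array([ 467.3, -203.6]), array([60.1, 58.8]), 87.1)
0.73 [0.4588, -0.3857, 0.0134]
0.65 [0.5896, -0.1201, 0.0111]
0.45 [0.4025, 0.0578, 0.0178]
```

Request:
{"api": "arm_command", "payload": {"rows": [{"fingers":100,"travel":[0.1,0.1,4],"roll":0},{"fingers":100,"travel":[0.1,0.1,8],"roll":0},{"fingers":100,"travel":[0.1,0.1,10.4],"roll":0},{"fingers":100,"travel":[0.1,0.1,10.4],"roll":0},{"fingers":0,"travel":[0.1,0.1,10.4],"roll":0},{"fingers":0,"travel":[0.1,0.1,10.4],"roll":0},{"fingers":0,"travel":[0.1,0.1,10.4],"roll":0},{"fingers":0,"travel":[0.1,0.1,10.4],"roll":0},{"fingers":0,"travel":[0.1,0.1,10.4],"roll":0}]}}

```text
time_s: 10.05
tcp_pos: [0.468, -0.2042, 0.0161]
ee_rot: [[0.999, -0.051, 0.001], [-0.051, -0.999, -0.0], [0.001, 0.0, -1.0]]
wrist_force: [-0.4, 1.1, 2.2]
gripper_width: 0.686
```

```bash
python3 - <<'E'
from h import *
s=sense(); print(s["time_s"],s["tcp_pos"],s["gripper_width"])
z=np.load("w1.npz");P=z["P"]; Q=P[(P[...,2]>.03)&(P[...,2]<.17)&(abs(P[...,0]-.56)<.09)&(abs(P[...,1]-.22)<.1)]
a=np.radians(12.7);u=np.array([np.cos(a),np.sin(a)])
e=(Q[:,:2]-[.4785,.202]); print("jug in plate frame", np.percentile(e@u,[.5,2,50,98]),np.percentile(e@[-u[1],u[0]],[2,50,98]),Q[:,2].max(), cv2.minAreaRect((Q[Q[:,2]>.14][:,:2]*1000).astype(np.float32)))
E
```

```text
10.05 [ 0.46804533 -0.20419989  0.01614643] 0.6858719035912572
jug in plate frame [0.07266213 0.07316673 0.12522509 0.13100235] [-0.04569198 -0.000511    0.03924755] 0.15366790847485384 ((579.2357177734375, 221.5078582763672), (59.7030029296875, 89.07684326171875), 15.590678215026855)
```

The jug's near face is 72 mm from the plate centre. I'll carry the pad over with a half turn, so the wrist camera ends up on the robot's side, away from the jug.

Request:
{"api": "arm_command", "payload": {"rows": [{"fingers":0,"travel":[0,0,-4],"roll":0},{"fingers":0,"travel":[0,0,-8],"roll":0},{"fingers":0,"travel":[0,0,-12],"roll":8},{"fingers":0,"travel":[-0.2,-4,-12],"roll":16},{"fingers":0,"travel":[-0.3,-8,-12],"roll":24},{"fingers":0,"travel":[-0.4,-12,-12],"roll":32},{"fingers":0,"travel":[-0.5,-16,-12],"roll":40},{"fingers":0,"travel":[-0.6,-20,-12],"roll":48},{"fingers":0,"travel":[-0.7,-24,-12],"roll":56},{"fingers":0,"travel":[-0.8,-28,-12],"roll":64}]}}

```text
time_s: 11.05
tcp_pos: [0.4734, 0.074, 0.1356]
ee_rot: [[0.408, -0.913, -0.0], [-0.913, -0.408, 0.0], [-0.0, 0.0, -1.0]]
wrist_force: [0.8, -0.4, -1.8]
gripper_width: 0.688
```

```bash
cat >> h.py <<'E'
def go(x,y,z,yaw):
    s=sense();R=s["ee_rot"];d=(np.array([x,y,z])-s["tcp_pos"])@R*100
    y0=np.degrees(np.arctan2(R[1,0],R[0,0])); print("t",s["time_s"],"tcp",s["tcp_pos"].round(4),"travel",d.round(2),"roll",round((y0-yaw+180)%360-180,1),"j6",s["joints"][5].round(1),"w",s["gripper_width"].round(3))
E
python3 -c "
from h import *
go(.4785,.202,.1,-167.3)"
```

```text
Traceback (most recent call last):
  File "h.py", line 37, in go
    y0=np.degrees(np.arctan2(R[1,0],R[0,0])); print("t",s["time_s"],"tcp",s["tcp_pos"].round(4),"travel",d.round(2),"roll",round((y0-yaw+180)%360-180,1),"j6",s["joints"][5].round(1),"w",s["gripper_width"].round(3))
                                                                                                                                                                                          ^^^^^^^^^^^^^^^^^^^^^^^^
AttributeError: 'float' object has no attribute 'round'
```

Request:
{"api": "arm_command", "payload": {"rows": [{"fingers":0,"travel":[-3,-1.5,0],"roll":8.4},{"fingers":0,"travel":[-6,-3,0],"roll":16.4},{"fingers":0,"travel":[-9,-4.2,0],"roll":24.4},{"fingers":0,"travel":[-11.4,-5.3,0],"roll":32.4},{"fingers":0,"travel":[-11.4,-5.3,0],"roll":40.4},{"fingers":0,"travel":[-11.4,-5.3,0],"roll":48.4},{"fingers":0,"travel":[-11.4,-5.3,0],"roll":56.4},{"fingers":0,"travel":[-11.4,-5.3,0],"roll":64.4},{"fingers":0,"travel":[-11.4,-5.3,0],"roll":72.4},{"fingers":0,"travel":[-11.4,-5.3,0],"roll":80.4}]}}

```text
time_s: 12.05
tcp_pos: [0.4748, 0.198, 0.1353]
ee_rot: [[-0.832, -0.554, -0.001], [-0.554, 0.832, -0.0], [0.001, 0.0, -1.0]]
wrist_force: [0.3, -0.5, -1.4]
gripper_width: 0.685
```

Request:
{"api": "arm_command", "payload": {"rows": [{"fingers":0,"travel":[0,0,0],"roll":8},{"fingers":0,"travel":[0,0,0],"roll":16},{"fingers":0,"travel":[0,0,0],"roll":20},{"fingers":0,"travel":[0,0,0],"roll":20},{"fingers":0,"travel":[0,0,0],"roll":20}]}}

```text
time_s: 12.55
tcp_pos: [0.475, 0.1981, 0.1354]
ee_rot: [[-0.97, -0.243, -0.0], [-0.243, 0.97, -0.0], [0.001, -0.0, -1.0]]
wrist_force: [0.7, -0.4, -1.1]
gripper_width: 0.683
```

```bash
sed -i 's/s\["gripper_width"\].round(3)/s["gripper_width"]/' h.py; python3 -c "
from h import *
go(.4785,.202,.1,-167.3)
s,K,p,d,P=look('wrist',[('base_plate',.012),('rubber_pad',.124)],'w4')
"
```

```text
t 12.55 tcp [0.475  0.1981 0.1354] travel [-0.44  0.3   3.54] roll 1.4 j6 -116.6 w 0.6831865115434272
t 12.55 tcp [0.475  0.1981 0.1354] j6 -116.6 xyaw -165.92
base_plate 0.9 px [324. 167.] zmed [0.0116 0.0126 0.0136] 
  contour [448.9 194.8] [ 43.  100.1] 12.2 circ [450.1 195.2] 53.4 
  depthtop (array([449.9, 194.7]), array([ 42. , 100.2]), 12.7)
rubber_pad 0.72 px [321. 240.] zmed [0.1383 0.1398 0.1406] 
  contour [478.  199.1] [65.8 65. ] 14.0 circ [478.5 200.3] 44.0 
  depthtop (array([446.1, 191.2]), array([ 0.7, 55.1]), 14.1)
```

View pics/w4.png

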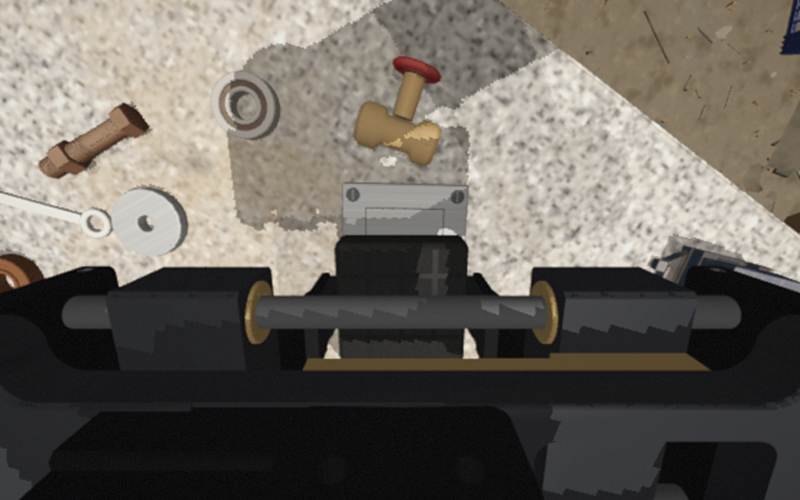

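The pad (at (400,270)) is held squarely above the plate. The plate's front edge is visible at (405,183), and the bearing put aside lies at (245,104). Lowering now.

Request:
{"api": "arm_command", "payload": {"rows": [{"fingers":0,"travel":[-0.35,0.25,4],"roll":1.4},{"fingers":0,"travel":[-0.35,0.25,7.5],"roll":1.4},{"fingers":0,"travel":[-0.35,0.25,9.5],"roll":1.4},{"fingers":0,"travel":[-0.35,0.25,10.3],"roll":1.4},{"fingers":0,"travel":[-0.35,0.25,10.6],"roll":1.4},{"fingers":0,"travel":[-0.35,0.25,10.7],"roll":1.4},{"fingers":0,"travel":[-0.35,0.25,10.7],"roll":1.4}]}}

```text
time_s: 13.4
tcp_pos: [0.4788, 0.2021, 0.0296]
ee_rot: [[-0.976, -0.218, 0.002], [-0.218, 0.976, 0.001], [-0.002, 0.001, -1.0]]
wrist_force: [-0.5, -1.0, -1.3]
gripper_width: 0.684
```

```bash
python3 -c "
from h import *
go(.4777,.2014,.028,-167.3);print(sense()['wrist_force'])"
```

```text
t 13.4 tcp [0.4788 0.2021 0.0296] travel [ 0.12 -0.05  0.16] roll -0.1 j6 -118.2 w 0.6841927783628967
[-0.53977517 -0.99877376 -1.30711101]
```

Request:
{"api": "arm_command", "payload": {"rows": [{"fingers":0,"travel":[0.1,0,0.1],"roll":0},{"fingers":0,"travel":[0.1,0,0.15],"roll":0},{"fingers":0,"travel":[0.1,0,0.15],"roll":0},{"fingers":100,"travel":[0.1,0,0.15],"roll":0},{"fingers":100,"travel":[0.1,0,0.15],"roll":0},{"fingers":100,"travel":[0.1,0,0.15],"roll":0},{"fingers":100,"travel":[0.1,0,-3],"roll":0},{"fingers":100,"travel":[0.1,0,-7],"roll":0},{"fingers":100,"travel":[1,0,-10],"roll":0},{"fingers":100,"travel":[3,-4,-11],"roll":0}]}}

```text
time_s: 14.4
tcp_pos: [0.4607, 0.1596, 0.1421]
ee_rot: [[-0.975, -0.223, 0.008], [-0.223, 0.975, 0.005], [-0.009, 0.003, -1.0]]
wrist_force: [0.8, -0.8, 0.9]
gripper_width: 0.996
```

```bash
python3 -c "
from h import *
go(.5095,-.004,.12,-167.3)
s,K,p,d,P=look('wrist',[('rubber_pad',.032),('base_plate',.012),('steel_disc',.012),('tape_roll',.019),('bolt',.02)],'w5')
"
```

```text
t 14.4 tcp [0.4607 0.1596 0.1421] travel [ -1.09 -17.04   2.17] roll 0.2 j6 -115.5 w 0.9956636654224917
t 14.4 tcp [0.4607 0.1596 0.1421] j6 -115.5 xyaw -167.1
rubber_pad 0.94 px [357. 212.] zmed [0.031  0.0326 0.0335] 
  contour [469.2 199.7] [48.5 61. ] 12.8 circ [470.2 199. ] 36.8 
  depthtop (array([470.4, 200.4]), array([46.4, 59.6]), 12.9)
base_plate 0.69 px [355. 195.] zmed [0.0116 0.0127 0.0136] 
  contour [465.3 197.8] [76.3 99.9] 12.4 circ [465.3 197.7] 60.7 
  depthtop (array([465.1, 198.2]), array([73.8, 99.8]), 13.1)
steel_disc 0.77 px [159. 198.] zmed [0.0088 0.0126 0.0136] 
  contour [503.2  -2.5] [46.1 58.1] 4.0 circ [509.  -2.] 30.3 
  depthtop (array([504.5,  -4.1]), array([43.9, 55.3]), 4.5)
bolt 0.7 px [117. 142.] zmed [0.0142 0.0199 0.0236] 
  contour [456.9 -43.7] [24.1 90.2] 42.4 circ [459.1 -41.7] 45.4 
  depthtop (array([458.7, -46.7]), array([23.3, 82.3]), 41.6)
```

Pad and plate agree to about 1 mm and 0.2°. Next I'll check the space around the disc for the fingers.

Request:
{"api": "arm_command", "payload": {"rows": [{"fingers":100,"travel":[0.5,-4,0],"roll":0},{"fingers":100,"travel":[1,-8,0],"roll":0},{"fingers":100,"travel":[1.5,-12,0],"roll":0},{"fingers":100,"travel":[1.5,-16,0],"roll":0},{"fingers":100,"travel":[1.5,-17,0],"roll":0},{"fingers":100,"travel":[1.5,-17,0],"roll":0},{"fingers":100,"travel":[1.5,-17,0],"roll":0}]}}

```text
time_s: 15.4
tcp_pos: [0.48, -0.0125, 0.138]
ee_rot: [[-0.976, -0.218, -0.001], [-0.218, 0.976, -0.0], [0.001, 0.0, -1.0]]
wrist_force: [-0.1, 0.0, 0.2]
gripper_width: 1.0
```

```bash
python3 -c "
from h import *
s,K,p,d,P=look('wrist',[('steel_disc',.012),('tape_roll',.019),('bolt',.02),('small_spanner',.005)])
c=np.array([.5095,-.004]); m=(d>0)&(P[...,2]>.003)&(P[...,2]<.03)
e=P[m][:,:2]-c; r=np.hypot(*e.T); a=np.degrees(np.arctan2(e[:,1],e[:,0]))
for k in range(-180,180,15):
    q=r[(abs(a-k)<7.5)&(r>.031)]; print(k,len(q),q.size and (np.percentile(q,1)*1000).round(),end='; ')
save('w5',p,1.25)
"
```

```text
t 15.4 tcp [ 0.48   -0.0125  0.138 ] j6 -95.3 xyaw -167.38
steel_disc 0.72 px [322. 218.] zmed [0.0113 0.0126 0.0135] 
  contour [503.2  -5.6] [44.9 54.8] 12.6 circ [508.7  -4.4] 28.2 
  depthtop (array([504.1,  -5.5]), array([43.4, 55.1]), 12.9)
steel_disc 0.33 px [519. 198.] zmed [0.0088 0.0124 0.0134] 
  contour [442.6 189.9] [ 30. 105.] 13.5 circ [443.2 190.2] 53.7 
  depthtop (array([442.4, 193. ]), array([ 28. , 101.6]), 13.7)
tape_roll 0.76 px [357. 273.] zmed [0.0111 0.0188 0.0199] 
  contour [558.   45.8] [27.4 51. ] 14.2 circ [561.4  46.9] 26.8 
  depthtop (array([558.2,  46.2]), array([27.9, 51.1]), 12.8)
bolt 0.95 px [292. 163.] zmed [0.016  0.0201 0.0237] 
  contour [457.8 -47.9] [24.3 81. ] 42.7 circ [457.5 -47.4] 41.0 
  depthtop (array([457.4, -48. ]), array([23. , 80.7]), 44.2)
small_spanner 0.97 px [219. 206.] zmed [0.0033 0.0056 0.0067] 
  contour [ 520.2 -108.3] [142.  29.] 87.8 circ [ 523.1 -108.4] 71.0 
  depthtop (array([ 521.6, -108.6]), array([142.4,  27.9]), 86.9)
small_spanner 0.17 px [519. 198.] zmed [0.01   0.0124 0.0134] 
  contour [443.4 195.6] [ 29.5 107.3] 12.6 circ [444.6 195.5] 54.4 
  depthtop (array([432.4, 184.8]), array([ 27.3, 101.2]), 29.5)
-180 14 68.0; -165 399 65.0; -150 311 61.0; -135 1352 61.0; -120 684 58.0; -105 105 67.0; -90 1284 42.0; -75 572 36.0; -60 87 37.0; -45 0 0; -30 0 0; -15 0 0; 0 1 100.0; 15 1 73.0; 30 238 55.0; 45 206 54.0; 60 279 61.0; 75 1 34.0; 90 0 0; 105 2366 157.0; 120 1932 160.0; 135 1391 110.0; 150 1301 101.0; 165 179 109.0;
```

View pics/w5.png

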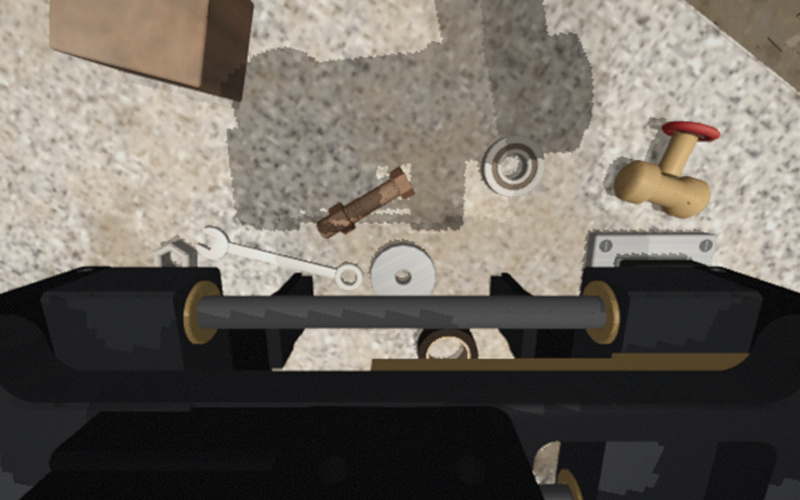

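The wrist view shows the disc at (403,272), spanner ring at (348,275), bolt at (365,203) and tape roll at (447,345). There is free space along about -20°/160°, so I'll turn the jaws that way.

Request:
{"api": "arm_command", "payload": {"rows": [{"fingers":100,"travel":[-1.5,0.1,0],"roll":-8},{"fingers":100,"travel":[-3,0.2,0],"roll":-16},{"fingers":100,"travel":[-3,0.2,0],"roll":-24},{"fingers":100,"travel":[-3,0.2,1],"roll":-32},{"fingers":100,"travel":[-3,0.2,2],"roll":-40},{"fingers":100,"travel":[-3,0.2,3],"roll":-48},{"fingers":100,"travel":[-3,0.2,3],"roll":-56},{"fingers":100,"travel":[-3,0.2,3],"roll":-57},{"fingers":100,"travel":[-3,0.2,3],"roll":-57},{"fingers":100,"travel":[-3,0.2,3],"roll":-57}]}}

```text
time_s: 16.65
tcp_pos: [0.5089, -0.0044, 0.1088]
ee_rot: [[-0.35, -0.937, 0.001], [-0.937, 0.35, 0.0], [-0.0, -0.0, -1.0]]
wrist_force: [0.2, -0.9, 0.9]
gripper_width: 0.999
```

```bash
python3 -c "
from h import *
s,K,p,d,P=look('wrist',[('steel_disc',.012)])
go(.5088,-.0043,.0135,-110)
"
```

```text
t 16.65 tcp [ 0.5089 -0.0044  0.1088] j6 -38.3 xyaw -110.49
steel_disc 0.69 px [319. 198.] zmed [0.0115 0.0126 0.0134] 
  contour [509.9  -5. ] [55.2 53.7] 69.5 circ [509.9  -4.7] 28.2 
  depthtop (array([510.2,  -4.3]), array([54.8, 53.8]), 71.4)
t 16.75 tcp [ 0.5089 -0.0045  0.1088] travel [-0.01  0.02  9.53] roll -0.5 j6 -38.3 w 1.0032042541626314
```

Request:
{"api": "arm_command", "payload": {"rows": [{"fingers":100,"travel":[0,-0.1,4],"roll":0},{"fingers":100,"travel":[0,-0.1,8],"roll":0},{"fingers":100,"travel":[0,-0.1,9.5],"roll":0},{"fingers":100,"travel":[0,-0.1,9.5],"roll":0},{"fingers":0,"travel":[0,-0.1,9.5],"roll":0},{"fingers":0,"travel":[0,-0.1,9.5],"roll":0},{"fingers":0,"travel":[0,-0.1,9.5],"roll":0},{"fingers":0,"travel":[0,-0.1,9.5],"roll":0},{"fingers":0,"travel":[0,-0.1,9.5],"roll":0}]}}

```text
time_s: 17.65
tcp_pos: [0.5099, -0.005, 0.0137]
ee_rot: [[-0.349, -0.937, 0.001], [-0.937, 0.349, 0.0], [-0.0, -0.0, -1.0]]
wrist_force: [0.3, 0.3, 0.4]
gripper_width: 0.639
```

Request:
{"api": "arm_command", "payload": {"rows": [{"fingers":0,"travel":[0,0,-4],"roll":0},{"fingers":0,"travel":[0,0,-8],"roll":5},{"fingers":0,"travel":[0,0,-12],"roll":13},{"fingers":0,"travel":[-4,0,-12],"roll":21},{"fingers":0,"travel":[-8,0.5,-12],"roll":29},{"fingers":0,"travel":[-12,1,-12],"roll":37},{"fingers":0,"travel":[-14,2,-12],"roll":45},{"fingers":0,"travel":[-15,4,-12],"roll":53},{"fingers":0,"travel":[-16,6,-12],"roll":57},{"fingers":0,"travel":[-16,6,-12],"roll":57}]}}

```text
time_s: 18.65
tcp_pos: [0.5071, 0.1669, 0.1328]
ee_rot: [[-0.976, -0.22, -0.002], [-0.22, 0.976, -0.001], [0.003, -0.0, -1.0]]
wrist_force: [0.1, 0.5, -1.9]
gripper_width: 0.639
```

```bash
python3 -c "
from h import *
go(.4779,.2015,.1,-167.3); print(sense()['ee_rot'])
"
```

```text
t 18.65 tcp [0.5071 0.1669 0.1328] travel [2.08 4.02 3.29] roll -0.0 j6 -112.9 w 0.6388740352231578
[[-9.75562145e-01 -2.19710083e-01 -2.44574628e-03]
 [-2.19709386e-01  9.75565210e-01 -5.53365799e-04]
 [ 2.50756503e-03 -2.48931238e-06 -9.99996856e-01]]
```

Request:
{"api": "arm_command", "payload": {"rows": [{"fingers":0,"travel":[1,2,1],"roll":0},{"fingers":0,"travel":[2.1,4,2],"roll":0},{"fingers":0,"travel":[2.1,4,3],"roll":0},{"fingers":0,"travel":[2.1,4,3],"roll":0},{"fingers":0,"travel":[2.1,4,3],"roll":0}]}}

```text
time_s: 19.15
tcp_pos: [0.4805, 0.1997, 0.1034]
ee_rot: [[-0.976, -0.218, -0.0], [-0.218, 0.976, -0.001], [0.0, -0.001, -1.0]]
wrist_force: [-0.6, -0.2, -1.9]
gripper_width: 0.633
```

```bash
python3 -c "
from h import *
s,K,p,d,P=look('wrist',[('steel_disc',s0) for s0 in [sense()['tcp_pos'][2]-.0017]]+[('rubber_pad',.032),('base_plate',.012)],'w6')
go(.4779,.2015,.0457,-167.3)
m=cut_out('wrist','steel_disc')[0]['mask']&(d>0)
tp=m&(abs(P[...,2]-np.percentile(P[m][:,2],80))<.003); X=P[tp][:,:2]*1000
from scipy.optimize import least_squares
# disc front rim: farthest points along tool x per lateral bin
ax=s['ee_rot'][:2,0];ay=s['ee_rot'][:2,1];e=X-s['tcp_pos'][:2]*1000;a=e@ax;b=e@ay
F=np.array([[a[abs(b-k)<1].max(),k] for k in range(-24,25,3) if (abs(b-k)<1).sum()>3]); print(F.round(1).tolist())
r=least_squares(lambda q:np.hypot(F[:,0]-q[0],F[:,1]-q[1])-28,[0,0],loss='soft_l1');print('disc centre in tool xy mm',r.x,'zmed',np.median(P[tp][:,2]))
"
```

```text
t 19.15 tcp [0.4805 0.1997 0.1034] j6 -117.9 xyaw -167.42
steel_disc 0.96 px [321. 240.] zmed [0.101  0.1022 0.1031] 
  contour [479.6 199.8] [56.3 53.5] 12.6 circ [479.8 199.7] 28.8 
  depthtop (array([480.8, 199.1]), array([54.9, 53.1]), 2.2)
rubber_pad 0.71 px [324. 189.] zmed [0.0307 0.0325 0.0335] 
  contour [475.  201.4] [59.3 59.3] 12.5 circ [470. 200.] 35.7 
  depthtop (array([475.9, 201.6]), array([57.1, 59.9]), 12.4)
base_plate 0.58 px [324. 174.] zmed [0.0117 0.0127 0.0135] 
  contour [464.2 197.7] [ 70.6 100.4] 12.5 circ [462.5 197.9] 58.7 
  depthtop (array([463.8, 198. ]), array([ 70.2, 100. ]), 12.5)
t 19.35 tcp [0.4807 0.2    0.104 ] travel [0.25 0.2  5.83] roll -0.2 j6 -117.9 w 0.629253224263052
[[14.2, -24.0], [17.6, -21.0], [20.6, -18.0], [22.9, -15.0], [24.5, -12.0], [26.0, -9.0], [26.9, -6.0], [27.0, -3.0], [27.4, 0.0], [27.0, 3.0], [26.6, 6.0], [26.0, 9.0], [24.6, 12.0], [22.9, 15.0], [21.7, 18.0], [18.4, 21.0], [14.8, 24.0]]
disc centre in tool xy mm [-0.59323723  0.24562818] zmed 0.10225542707172994
```

Request:
{"api": "arm_command", "payload": {"rows": [{"fingers":0,"travel":[0.25,0.2,3],"roll":0},{"fingers":0,"travel":[0.25,0.2,4.8],"roll":0},{"fingers":0,"travel":[0.25,0.2,5.5],"roll":0},{"fingers":0,"travel":[0.25,0.2,5.7],"roll":0},{"fingers":0,"travel":[0.25,0.2,5.7],"roll":0}]}}

```text
time_s: 19.9
tcp_pos: [0.4778, 0.202, 0.0471]
ee_rot: [[-0.976, -0.218, 0.001], [-0.218, 0.976, 0.0], [-0.001, 0.0, -1.0]]
wrist_force: [-0.2, 0.7, -3.2]
gripper_width: 0.636
```

```bash
python3 -c "
from h import *
go(.4775,.2014,.0457,-167.3);print(sense()['wrist_force'])"
```

```text
t 19.9 tcp [0.4778 0.202  0.0471] travel [ 0.04 -0.05  0.14] roll -0.1 j6 -118.3 w 0.635883048928679
[-0.23617505  0.69192547 -3.21879591]
```

Lower it the last 1.4 mm, release, then retreat toward the bearing.

Request:
{"api": "arm_command", "payload": {"rows": [{"fingers":0,"travel":[0,-0.05,0.1],"roll":0},{"fingers":0,"travel":[0,-0.05,0.13],"roll":0},{"fingers":0,"travel":[0,-0.05,0.13],"roll":0},{"fingers":100,"travel":[0,-0.05,0.13],"roll":0},{"fingers":100,"travel":[0,-0.05,0.13],"roll":0},{"fingers":100,"travel":[0,-0.05,0.13],"roll":0},{"fingers":100,"travel":[0,0,-3],"roll":0},{"fingers":100,"travel":[0,0,-7],"roll":0},{"fingers":100,"travel":[2,-3,-8],"roll":0},{"fingers":100,"travel":[5,-6,-8],"roll":0}]}}

```text
time_s: 20.9
tcp_pos: [0.4436, 0.1333, 0.1289]
ee_rot: [[-0.976, -0.22, 0.006], [-0.22, 0.976, 0.003], [-0.007, 0.002, -1.0]]
wrist_force: [0.8, -0.0, -0.2]
gripper_width: 0.995
```

Request:
{"api": "arm_command", "payload": {"rows": [{"fingers":100,"travel":[1,-3,0],"roll":0},{"fingers":100,"travel":[2,-6,0],"roll":0},{"fingers":100,"travel":[4,-9,0],"roll":0},{"fingers":100,"travel":[4,-9,0],"roll":0},{"fingers":100,"travel":[4,-9,0],"roll":0}]}}

```text
time_s: 21.4
tcp_pos: [0.4222, 0.0352, 0.127]
ee_rot: [[-0.976, -0.217, 0.001], [-0.217, 0.976, 0.0], [-0.001, 0.0, -1.0]]
wrist_force: [-0.3, -1.0, 0.2]
gripper_width: 1.002
```

```bash
python3 -c "
from h import *
s,K,p,d,P=look('wrist',[('bearing',.014),('rubber_pad',.032),('steel_disc',.044),('base_plate',.012)])
go(.402,.06,.014,-167.3)
"
```

```text
t 21.4 tcp [0.4222 0.0352 0.127 ] j6 -104.4 xyaw -167.47
bearing 0.88 px [349. 180.] zmed [0.0125 0.0142 0.0153] 
  contour [402.7  59.9] [47.3 45.7] 12.7 circ [402.1  59.4] 24.4 
  depthtop (array([403.2,  59.8]), array([46.5, 45.5]), 14.5)
rubber_pad 0.34 px [442. 233.] zmed [0.005  0.0103 0.0127] 
  contour [428.9 154.4] [ 4.  39.9] 12.5 circ [428.9 154.4] 20.0 
  depthtop None
base_plate 0.45 px [442. 233.] zmed [0.0016 0.0103 0.1676] 
  contour [434.8 164.6] [ 6.5 44.2] 12.5 circ [434.2 164.5] 22.2 
  depthtop (array([435.6, 166.7]), array([ 2.4, 41.9]), 13.1)
t 21.65 tcp [0.4225 0.0364 0.1266] travel [ 1.49  2.75 11.26] roll -0.0 j6 -104.4 w 1.0027994953256203
```

Request:
{"api": "arm_command", "payload": {"rows": [{"fingers":100,"travel":[1.4,2.7,3],"roll":0},{"fingers":100,"travel":[1.4,2.7,7],"roll":0},{"fingers":100,"travel":[1.4,2.7,10],"roll":0},{"fingers":100,"travel":[1.4,2.7,11.2],"roll":0},{"fingers":100,"travel":[1.4,2.7,11.2],"roll":0},{"fingers":0,"travel":[1.4,2.7,11.2],"roll":0},{"fingers":0,"travel":[1.4,2.7,11.2],"roll":0},{"fingers":0,"travel":[1.4,2.7,11.2],"roll":0},{"fingers":0,"travel":[1.4,2.7,11.2],"roll":0},{"fingers":0,"travel":[1.4,2.7,11.2],"roll":0}]}}

```text
time_s: 22.65
tcp_pos: [0.4027, 0.0591, 0.0149]
ee_rot: [[-0.976, -0.218, 0.001], [-0.218, 0.976, 0.001], [-0.001, 0.0, -1.0]]
wrist_force: [-0.3, 0.8, -0.3]
gripper_width: 0.63
```

```bash
python3 -c "
from h import *
go(.4779,.2015,.11,-167.3)"
```

```text
t 22.65 tcp [0.4027 0.0591 0.0149] travel [-10.45  12.26  -9.49] roll -0.1 j6 -108.9 w 0.6303699338258631
```

Request:
{"api": "arm_command", "payload": {"rows": [{"fingers":0,"travel":[0,0,0],"roll":0},{"fingers":0,"travel":[0,0,0],"roll":0},{"fingers":0,"travel":[0,0,0],"roll":0}]}}

```text
time_s: 22.95
tcp_pos: [0.4026, 0.059, 0.0148]
ee_rot: [[-0.976, -0.218, 0.0], [-0.218, 0.976, 0.0], [-0.0, 0.0, -1.0]]
wrist_force: [0.2, -0.2, 3.9]
gripper_width: 0.515
```

Request:
{"api": "arm_command", "payload": {"rows": [{"fingers":0,"travel":[0,0,-4],"roll":0},{"fingers":0,"travel":[0,0,-8],"roll":0},{"fingers":0,"travel":[-1,1,-11],"roll":0},{"fingers":0,"travel":[-3,4,-11],"roll":0},{"fingers":0,"travel":[-6,7,-11],"roll":0},{"fingers":0,"travel":[-9,10,-11],"roll":0},{"fingers":0,"travel":[-10.4,12.3,-10],"roll":0},{"fingers":0,"travel":[-10.4,12.3,-10],"roll":0},{"fingers":0,"travel":[-10.4,12.3,-10],"roll":0}]}}

```text
time_s: 23.85
tcp_pos: [0.4763, 0.2015, 0.1134]
ee_rot: [[-0.976, -0.218, -0.003], [-0.218, 0.976, -0.002], [0.003, -0.001, -1.0]]
wrist_force: [-0.6, -1.2, -1.2]
gripper_width: 0.513
```

```bash
python3 -c "
from h import *
s,K,p,d,P=look('wrist',[('bearing',sense()['tcp_pos'][2]),('steel_disc',.044),('rubber_pad',.032),('base_plate',.012)],'w7')
go(.4779,.2015,.058,-167.3)
from scipy.optimize import least_squares
for l,R in [('bearing',23.5),('steel_disc',28)]:
    q=cut_out('wrist',l)
    if not q: continue
    m=q[0]['mask']&(d>0); tp=m&(abs(P[...,2]-np.percentile(P[m][:,2],80))<.003); X=P[tp][:,:2]*1000
    ax=s['ee_rot'][:2,0];ay=s['ee_rot'][:2,1];e=X-s['tcp_pos'][:2]*1000;a=e@ax;b=e@ay
    F=np.array([[a[abs(b-k)<1].max(),k] for k in range(-18,19,3) if (abs(b-k)<1).sum()>3])
    r=least_squares(lambda q:np.hypot(F[:,0]-q[0],F[:,1]-q[1])-R,[0,0],loss='soft_l1')
    c=np.array([.4780,.2015]); print(l,'tool xy',r.x.round(2),'rms',np.sqrt(2*r.cost/len(F)),'world',(s['tcp_pos'][:2]*1000+r.x[0]*ax+r.x[1]*ay).round(1),'z',np.percentile(P[tp][:,2],[5,50,95]).round(4))
"
```

```text
t 23.85 tcp [0.4763 0.2015 0.1134] j6 -118.3 xyaw -167.38
bearing 0.59 px [  3. 228.] zmed [0.0021 0.0052 0.0092] 
  contour [507.9  21.3] [5.  8.6] 87.2 circ [507.9  19.5] 4.3 
  depthtop None
bearing 0.57 px [321. 240.] zmed [0.1082 0.1127 0.1138] 
  contour [475.  200.4] [44.1 50. ] 88.6 circ [475.1 201.5] 25.0 
  depthtop (array([476.5, 201.8]), array([46.6, 45. ]), 11.6)
steel_disc 0.69 px [320. 204.] zmed [0.0434 0.0446 0.0454] 
  contour [474.6 201. ] [50.9 51.6] 57.6 circ [476.6 201.2] 27.7 
  depthtop (array([475.1, 200.3]), array([49.8, 51.8]), 62.3)
rubber_pad 0.82 px [320. 179.] zmed [0.0224 0.0321 0.0333] 
  contour [457.9 197.5] [26.1 59.4] 12.6 circ [460.5 198.1] 30.8 
  depthtop (array([459.4, 197.8]), array([23.2, 60. ]), 12.8)
base_plate 0.66 px [320. 178.] zmed [0.0117 0.0127 0.0136] 
  contour [464.4 198. ] [72.9 99.6] 12.6 circ [462.9 197.5] 59.2 
  depthtop (array([464.7, 198.1]), array([ 71.9, 100.2]), 12.5)
t 24.1 tcp [0.4769 0.2009 0.1149] travel [-0.11  0.04  5.69] roll -0.2 j6 -118.3 w 0.5140139246975488Traceback (most recent call last):
  File "<string>", line 12, in <module>
    r=least_squares(lambda q:np.hypot(F[:,0]-q[0],F[:,1]-q[1])-R,[0,0],loss='soft_l1')
    return func(*args, **kwargs)
    vector_fun = VectorFunction(
        fun_wrapped,
    ...<6 lines>...
        workers=workers
    )
    self._update_fun()
    ~~~~~~~~~~~~~~~~^^
    self.f = self.fun_wrapped(xp_copy(self.x))
             ~~~~~~~~~~~~~~~~^^^^^^^^^^^^^^^^^
    return np.atleast_1d(self.fun(x))
                         ~~~~~~~~^^^
    return self.f(x, *self.args, **self.kwargs)
           ~~~~~~^^^^^^^^^^^^^^^^^^^^^^^^^^^^^^
  File "<string>", line 12, in <lambda>
    r=least_squares(lambda q:np.hypot(F[:,0]-q[0],F[:,1]-q[1])-R,[0,0],loss='soft_l1')
                                      ~^^^^^
IndexError: too many indices for array: array is 1-dimensional, but 2 were indexed
```

View pics/w7.png

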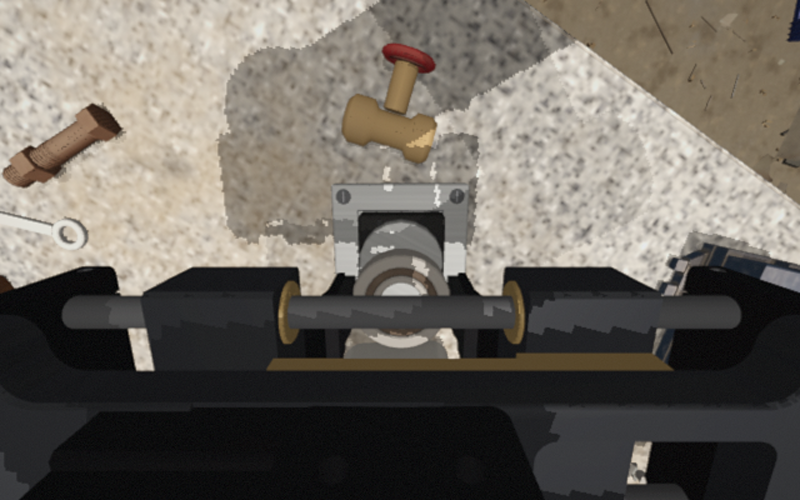

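The bearing (400,280) is held centred over the disc (402,245) on the pad and plate. Lowering.

Request:
{"api": "arm_command", "payload": {"rows": [{"fingers":0,"travel":[-0.15,0,2.5],"roll":0},{"fingers":0,"travel":[-0.15,0,4.3],"roll":0},{"fingers":0,"travel":[-0.15,0,5.0],"roll":0},{"fingers":0,"travel":[-0.15,0,5.3],"roll":0},{"fingers":0,"travel":[-0.15,0,5.3],"roll":0},{"fingers":0,"travel":[-0.15,0,5.3],"roll":0}]}}

```text
time_s: 24.75
tcp_pos: [0.4792, 0.2024, 0.0624]
ee_rot: [[-0.976, -0.218, 0.001], [-0.218, 0.976, 0.001], [-0.002, 0.001, -1.0]]
wrist_force: [-0.1, 0.8, -1.0]
gripper_width: 0.515
```

```bash
python3 -c "
from h import *
go(.478,.2015,.0592,-167.3);print(sense()['wrist_force'])"
```

```text
t 24.75 tcp [0.4792 0.2024 0.0624] travel [ 0.14 -0.06  0.32] roll -0.1 j6 -118.2 w 0.5151997503287491
[-0.10418073  0.80796115 -1.01006128]
```

Request:
{"api": "arm_command", "payload": {"rows": [{"fingers":0,"travel":[0.1,-0.05,0.2],"roll":0},{"fingers":0,"travel":[0.1,-0.05,0.3],"roll":0},{"fingers":0,"travel":[0.1,-0.05,0.3],"roll":0}]}}

```text
time_s: 25.05
tcp_pos: [0.4778, 0.2014, 0.0588]
ee_rot: [[-0.976, -0.218, 0.0], [-0.218, 0.976, 0.0], [-0.0, 0.0, -1.0]]
wrist_force: [-0.5, 0.5, -0.0]
gripper_width: 0.521
```

```bash
python3 -c "
from h import *
go(.478,.2015,.0592,-167.3);print(sense()['wrist_force'])"
```

```text
t 25.05 tcp [0.4778 0.2014 0.0588] travel [-0.02  0.01 -0.04] roll -0.1 j6 -118.2 w 0.5209182684527242
[-4.78509784e-01  4.94305258e-01 -7.36562482e-05]
```

Force went to about 0, so the bearing is resting on the disc. Release, retreat, then look.

Request:
{"api": "arm_command", "payload": {"rows": [{"fingers":100,"travel":[0,0,0],"roll":0},{"fingers":100,"travel":[0,0,0],"roll":0},{"fingers":100,"travel":[0,0,0],"roll":0},{"fingers":100,"travel":[0,0,0],"roll":0},{"fingers":100,"travel":[0,0,-2],"roll":0},{"fingers":100,"travel":[0,0,-5],"roll":0},{"fingers":100,"travel":[0,0,-9],"roll":0},{"fingers":100,"travel":[-2,0,-12],"roll":0},{"fingers":100,"travel":[-5,0,-15],"roll":0},{"fingers":100,"travel":[-5,0,-15],"roll":0}]}}

```text
time_s: 26.05
tcp_pos: [0.5315, 0.2143, 0.2135]
ee_rot: [[-0.976, -0.218, 0.011], [-0.218, 0.976, 0.005], [-0.012, 0.003, -1.0]]
wrist_force: [-0.1, 0.9, -0.1]
gripper_width: 1.0
```

Request:
{"api": "arm_command", "payload": {"rows": [{"fingers":100,"travel":[0,0,0],"roll":0},{"fingers":100,"travel":[0,0,0],"roll":0},{"fingers":100,"travel":[0,0,0],"roll":0}]}}

```text
time_s: 26.35
tcp_pos: [0.5253, 0.2117, 0.2072]
ee_rot: [[-0.976, -0.218, -0.003], [-0.218, 0.976, -0.002], [0.003, -0.001, -1.0]]
wrist_force: [-0.4, -0.6, -0.8]
gripper_width: 0.998
```

```bash
python3 -c "
from h import *
s,K,p,d,P=look('wrist',[('bearing',.058),('steel_disc',.044),('rubber_pad',.032),('base_plate',.012)])
save('w8',p[60:330,140:500],2)
K=cam('side');p,d=capture('side');PP=pts(K,d)
for l in L:
    for q in search_frame('side',l)[:3]: print(l,round(q['p'],2),q['position'])
"
```

```text
t 26.35 tcp [0.5253 0.2117 0.2072] j6 -115.7 xyaw -167.39
bearing 0.95 px [321. 143.] zmed [0.0569 0.0583 0.0594] 
  contour [478.6 201.2] [45.1 45.9] 12.6 circ [478.5 201.5] 23.4 
  depthtop (array([478.6, 201.2]), array([45.2, 45.9]), 12.6)
bearing 0.63 px [ 59. 174.] zmed [0.0055 0.0137 0.0153] 
  contour [572.7 -70.7] [39.8 49.1] 12.6 circ [572.8 -70.9] 25.1 
  depthtop None
steel_disc 0.82 px [321. 142.] zmed [0.0429 0.0444 0.0457] 
  contour [477.8 201.6] [54.7 53.7] 12.6 circ [477.9 201.9] 28.0 
  depthtop (array([477.9, 201.6]), array([55. , 53.9]), 12.5)
rubber_pad 0.6 px [322. 138.] zmed [0.0308 0.0324 0.0337] 
  contour [477.6 201.3] [60.2 60. ] 11.7 circ [477.9 201.6] 39.7 
  depthtop (array([477.4, 201.7]), array([59.4, 59.8]), 12.5)
base_plate 0.68 px [320. 139.] zmed [0.0116 0.0127 0.0137] 
  contour [478.4 201. ] [101.   99.9] 12.5 circ [478.3 200.9] 69.4 
  depthtop (array([478.3, 201.1]), array([ 99. , 100.3]), 12.6)
base_plate 0.64 [0.4717, 0.1671, 0.0137]
base_plate 0.17 [0.518, -0.1219, 0.0025]
base_plate 0.16 [0.4792, 0.1931, 0.0558]
rubber_pad 0.57 [0.4698, 0.1778, 0.0271]
bearing 0.69 [0.4793, 0.1942, 0.0597]
bearing 0.64 [0.4607, -0.3836, 0.0116]
bearing 0.48 [0.5897, -0.1212, 0.0107]
wood_block 0.86 [0.3622, -0.2336, 0.0631]
wood_block 0.4 [0.3865, 0.1675, 0.02]
nut 0.45 [0.5422, -0.1959, 0.0129]
tape_roll 0.62 [0.5709, 0.0432, 0.0142]
bolt 0.47 [0.4603, -0.0553, 0.0205]
white_jug 0.57 [0.4719, 0.1773, 0.0228]
stop_valve 0.81 [0.3879, 0.1663, 0.0217]
small_spanner 0.71 [0.5174, -0.1261, 0.0037]
```

View pics/w8.png

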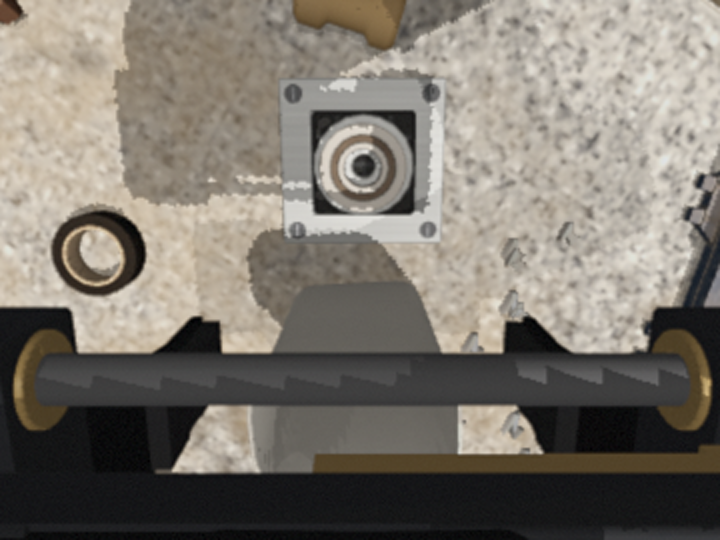

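The stack is at (363,160), concentric and square with the plate, and the jug is in place at (355,380). All the layers' centres agree to within 1 mm, so I'm handing in.

```bash
python3 -c "
from station import *
print(finish_job())"
```

```text
the job is handed in; nothing more can be done
None
```

The machine foot is built and handed in at about 26 s of the allowed 72 s; the handover reports no verdict. I set the bearing aside on the table first. Then I placed the pad (turned to match the plate), the disc and the bearing in that order, and backed the gripper off clear of everything.

**Centring:** in the last wrist view the plate's centre was at (478.3, 201.1) mm. The layers were all within about 1.1 mm of it, against the 7 mm allowed:

| Layer | Centre (mm) |
|---|---|
| Pad | (477.4, 201.7) |
| Disc | (477.9, 201.6) |
| Bearing | (478.6, 201.2) |

**Heights and angle:** the top faces measured 32, 44 and 58 mm, as they should, and looked flat. The pad's edges were within about 0.1° of the plate's by depth, and 0.8° by its outline.

**Bystanders:** the final side-camera check put the block, nut, tape roll, bolt, valve and spanner within about 5 mm of their starting places.

**Checks that disagreed:** the side camera's network labelled part of the stack as the jug, so I had no position for the jug at the end. The last wrist picture shows it still standing behind the plate.

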